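# Weigh the low tin from behind the tall tea canisters

### The arm

A 6-joint arm with a two-finger parallel gripper is mounted at the origin on the work surface. World frame = base frame: x ahead of the robot, y to its left, z up, the work surface at z = 0. Lengths are in m, angles in rad, forces in N, time in s.
With the tool pointing down it reaches from about 0.325 to 0.875 m from the base axis. Payload 4.4 kg.
Tool frame: the origin (TCP) lies at the centre of the arm's flange, where the gripper is bolted on; the fingertips stand 173 mm ahead of it and the grasp point (between the pads) lies 155 mm ahead of it; z points along the fingers, y is the line along which they close (so a half turn about z gives the same grasp; the last joint's range is limited). The gripper opens to 85 mm and grips with 20 to 120 N. Pads are 22 mm wide; open, the fingers measure 114 mm over their backs; the gripper's body (76 mm by 85 mm) begins 54 mm behind the grasp point. The pads swing forward as they close: fully open they stand 13 mm farther back than shut.
Start: joints at [1.02, 0.207, 1.542, -0, 1.393, -0.15], TCP at [0.224, 0.53, 0.405] pointing down, gripper open.
Joint ranges: [-2.73, 2.73], [-0.86, 2.22], [0.23, 2.46], [-1.11, 4.25], [0.08, 2.63], [-2.82, 2.82]. Speed limits (rad/s): [2.79, 2.79, 3.14, 3.14, 3.14, 3.14].

### API

Orientations are given as a 3x3 rotation matrix whose columns are the frame's x, y, z axes.
In Python, from plant import r gives the robot as it stands. The module is installed in compiled form; this text tells all that it offers.
- The arm moves only by the tool move_arm, never from a script. Its argument "deltas" is a list of rows, each a list of 5 numbers: the opening, from 0 (shut) to 1 (fully open), then the shift along the tool's x, y, z in m, then the turn about the tool's z in rad. A call has 1 to 12 rows; each row shifts and turns the commanded pose from where the row before left it, along the tool's axes as they then stand; what a row does not reach is not made up. A row lasts 1/12 s, in which the tool goes at most 41.7 mm and 7.16 degrees, less where a joint would pass 70% of its speed; a pose out of reach is approached as far as the arm can. A call with a gripper value outside its range is refused whole. The fingers move at their own pace and stop on an object; the grip force is fixed at half the most. Time passes only in rows, so rows that do not move let the fingers close. It gives the time, the measured TCP pose, the force, the opening and the grip force at its end, in the units of the state.
- r.sense(): the state, without advancing time (a new reading comes with each control period).
- r.snapshot(name): name is "scene" or "top" or "wrist"; returns a dict with "color" (384x512x3 uint8, red, green, blue), "fx", "fy", "cx", "cy" (pixels), "T" (4x4, takes a point from camera to world coordinates). Camera axes: x right, y up, looking along -z (the intrinsics and any distortion apply to the point x, -y, -z); pixel columns grow to the right and rows downward; lengths in m; the calibration is good to about 2 mm. A picture is of the moment at which its call begins. There is no depth.
- r.finish_job(): hands the job in; it is judged then, once.
The state is a dict: "time_s": time; "qpos": joint angles; "joint_velocities": joint speeds; "joint_efforts": joint torques, N m; "position": TCP position; "tool_rot": TCP orientation; "force": force on the tool from outside, world axes, zero at the start; "ft_torque": the same for the moment, N m; "gripper_width": finger opening in m; "finger_force": force on a finger pad.
Only numpy, scipy, OpenCV 4.12 (cv2) and the standard library are available. Lean on these libraries where they do the work, as an engineer would, in place of code of your own. Each camera call takes 0.05 s, during which the arm holds its last target. There are 200 camera calls.

### The job

Weigh the low tea tin that is hemmed in at the back of the display: first move all three tall canisters off the display and stand them on the wooden side board, and only then set the low tin upright in the middle of the scale's round plate. Leave the tin on the scale and put each tall canister back upright on the very spot where it stood at the start. Do not knock the tin over, and leave the cup, the bowl and the spoon alone.

Things in the scene. Friction and masses are not known exactly. Their poses are not given: they have to be found in the camera images.
- slim_canister: Tall slim round (56 mm diameter) cream tea canister, lid top 120 mm above its underside, knob top 146 mm. Black round knob in the middle of the lid: head 20 mm wide, 6 to 26 mm above the lid, on a 12 mm neck; one rigid piece, may be lifted by the knob. Origin at the centre of its underside, z up. About 350 g (-30 to +40 %). Starts at the left, right or front place of the display.
- square_canister: Tall square (62 x 62 mm) cream tea canister, lid top 112 mm above its underside, knob top 138 mm. Black round knob in the middle of the lid: head 20 mm wide, 6 to 26 mm above the lid, on a 12 mm neck; one rigid piece, may be lifted by the knob. Origin at the centre of its underside, z up. About 420 g (-30 to +40 %). Starts at the left, right or front place of the display.
- hex_canister: Tall six-sided (68 mm across flats) cream tea canister, lid top 112 mm above its underside, knob top 138 mm. Black round knob in the middle of the lid: head 20 mm wide, 6 to 26 mm above the lid, on a 12 mm neck; one rigid piece, may be lifted by the knob. Origin at the centre of its underside, z up. About 420 g (-30 to +40 %). Starts at the left, right or front place of the display.
- low_tin: Low round cream tea tin, 76 mm diameter, lid top 36 mm above its underside, knob top 62 mm. Black round knob in the middle of the lid: head 20 mm wide, 6 to 26 mm above the lid, on a 12 mm neck; one rigid piece, may be lifted by the knob. Origin at the centre of its underside, z up. About 220 g (-30 to +40 %). Starts at the back place of the display, hemmed in by the taller ones.
- display: Fixed dark steel plinth, 210 mm (its x, away from the robot) x 300 mm (its y), 20 mm high, with a brass lip 12 mm higher along its far (+x) edge. Origin at the centre of its underside. Flush brass spots (44 mm) under the things mark four places; x, y in mm: back (45, 0), left (45, 92), right (45, -92), front (-47, 0). Things start within 5 mm of these.
- side_board: Fixed plain wooden board, 300 mm (its x) x 110 mm (its y), 18 mm thick, to the left or right of the display: the side area. Origin at the centre of its underside. Three canisters fit in a row along its x, 95 mm apart.
- scale_plate (a point): Middle of the top face of the counter scale's round steel plate (130 mm diameter, top 54 mm above the table); axes as the scale's, z up. The scale is a fixed black box 200 x 160 x 40 mm, its centre 20 mm towards its -x from this point, on the other side of the display from the side board. The plate does not move.
- cup: Bystander: small white handleless cup, 72 mm across, 62 mm high, beyond the display. Origin at the centre of its underside. Leave alone.
- bowl: Bystander: white bowl, 110 mm across, 45 mm high, beyond the display. Origin at the centre of its underside. Leave alone.
- spoon: Bystander: wooden-handled spoon, 160 mm long, lying on the table beyond the thing to the left of the display (side board or scale). Leave alone.
Not all that is in view belongs to the job. What is shaped like the square_canister but yellow is not meant. What is shaped like the low_tin but red is not meant.

How it is judged:
On the way, in this order (a step that is already met when the one before it is completed fails the run):
1. all three tall canisters stand upright and released on the side board, the low tin still on the display where it was (within 30 mm) (x of slim_canister in the frame of side_board between -0.15 and 0.15 m and y of slim_canister in the frame of side_board between -0.055 and 0.055 m and z of slim_canister in the frame of side_board between 0.01 and 0.026 m and contact force between each of slim_canister, square_canister, hex_canister and the fingers below 0.1 N and linear speed of each of slim_canister, square_canister, hex_canister below 0.03 m/s and angle between each of slim_canister, square_canister, hex_canister's own z axis and vertical below 0.1 rad and x of square_canister in the frame of side_board between -0.15 and 0.15 m and y of square_canister in the frame of side_board between -0.055 and 0.055 m and z of square_canister in the frame of side_board between 0.01 and 0.026 m and x of hex_canister in the frame of side_board between -0.15 and 0.15 m and y of hex_canister in the frame of side_board between -0.055 and 0.055 m and z of hex_canister in the frame of side_board between 0.01 and 0.026 m and distance of low_tin from where it was at the start of the episode below 0.03 m), for 0.2 s.
2. the low tin stands upright and released in the middle of the scale plate (within 15 mm), the three tall canisters still standing on the side board (x of slim_canister in the frame of side_board between -0.15 and 0.15 m and y of slim_canister in the frame of side_board between -0.055 and 0.055 m and z of slim_canister in the frame of side_board between 0.01 and 0.026 m and contact force between each of slim_canister, square_canister, hex_canister, low_tin and the fingers below 0.1 N and linear speed of each of slim_canister, square_canister, hex_canister, low_tin below 0.03 m/s and angle between each of slim_canister, square_canister, hex_canister, low_tin's own z axis and vertical below 0.1 rad and x of square_canister in the frame of side_board between -0.15 and 0.15 m and y of square_canister in the frame of side_board between -0.055 and 0.055 m and z of square_canister in the frame of side_board between 0.01 and 0.026 m and x of hex_canister in the frame of side_board between -0.15 and 0.15 m and y of hex_canister in the frame of side_board between -0.055 and 0.055 m and z of hex_canister in the frame of side_board between 0.01 and 0.026 m and horizontal distance between low_tin and scale_plate below 0.015 m and z of low_tin in the frame of scale_plate between -0.006 and 0.006 m), for 0.2 s.
At the end, for the whole second after the job is handed in: The low tin stands upright, released and at rest on the scale plate with its centre within 15 mm of the plate's middle, and each of the three tall canisters stands upright, released and at rest within 15 mm of where it itself stood at the start (horizontal distance between low_tin and scale_plate below 0.015 m and z of low_tin in the frame of scale_plate between -0.006 and 0.006 m and contact force between each of low_tin, slim_canister, square_canister, hex_canister and the fingers below 0.1 N and linear speed of each of low_tin, slim_canister, square_canister, hex_canister below 0.03 m/s and angle between each of low_tin, slim_canister, square_canister, hex_canister's own z axis and vertical below 0.1 rad and distance of each of slim_canister, square_canister, hex_canister from where it was at the start of the episode below 0.015 m); the robot touches nothing.
It fails at once if the cup is disturbed (moved more than 25 mm) (distance of cup from where it was at the start of the episode above 0.025 m).
It fails at once if the bowl is disturbed (moved more than 25 mm) (distance of bowl from where it was at the start of the episode above 0.025 m).
It fails at once if the spoon is disturbed (moved more than 25 mm) (distance of spoon from where it was at the start of the episode above 0.025 m).
It fails at once if the low tin is tipped over (beyond 40 degrees) (angle between low_tin's own z axis and vertical above 0.7 rad).
It also fails if it takes over 138 s, if anything falls off the work surface, if the arm or the gripper's body presses on something with over 40 N, if the wrist force passes 120 N, or if a joint passes its speed limit or range.

## Working session

There is one attempt and no reset: what is moved stays moved. The work goes in short steps, Python scripts to look and compute and a tool call to move; the robot and the scene stay as the last step left them, time stands still between calls to the robot, and variables do not carry over. Pictures are saved under pics/ and viewed, at most 14 in all, crops included, and the job is handed in when it is done.

Besides the shell and the picture viewer there is one more tool, called in YAML: its name, and indented under it one key for each argument. move_arm: Moves the arm, as the interface text tells. Its arguments: {"type":"object","properties":{"deltas":{"type":"array"}},"required":["deltas"]}

```bash
mkdir -p pics; cat > h.py <<'E'
import numpy as np, cv2
from plant import r
def save(im,name): cv2.imwrite(f'pics/{name}.png',cv2.cvtColor(im,cv2.COLOR_RGB2BGR))
def ray(s,u,v):
    d=np.array([(u-s['cx'])/s['fx'],-(v-s['cy'])/s['fy'],-1.]); T=np.array(s['T']); return T[:3,3],T[:3,:3]@d
def onz(s,u,v,z):
    o,d=ray(s,u,v); return o+d*(z-o[2])/d[2]
def proj(s,p):
    T=np.array(s['T']); c=T[:3,:3].T@(np.array(p)-T[:3,3]); return s['cx']+s['fx']*c[0]/-c[2], s['cy']+s['fy']*c[1]/c[2]
E
python3 - <<'E'
from h import *
import pickle
for n in ('scene','top'):
    s=r.snapshot(n); save(s['color'],n+'0'); pickle.dump(s,open(n+'0.pkl','wb')); print(n,s.keys(),np.round(s['T'],3),s['fx'],s['cx'],s['cy'])
q=r.sense(); print(q['position'],q['tool_rot'],q['gripper_width'],q['force'])
E
```

```text
scene dict_keys(['color', 'fx', 'fy', 'cx', 'cy', 'T']) [[-0.108 -0.8    0.59   1.256]
 [ 0.994 -0.093  0.056  0.054]
 [ 0.01   0.592  0.806  1.087]
 [ 0.     0.     0.     1.   ]] 436.1300622777811 250.50655023047432 189.8819616505927
top dict_keys(['color', 'fx', 'fy', 'cx', 'cy', 'T']) [[ 0.025  0.99  -0.142  0.404]
 [-1.     0.024 -0.007  0.004]
 [-0.003  0.142  0.99   0.933]
 [ 0.     0.     0.     1.   ]] 369.2162193575919 257.5141836336611 187.31411186725958
[0.22363779 0.52936989 0.4036141 ] [[-9.21157996e-01  3.89187432e-01 -1.04356375e-03]
 [ 3.89188747e-01  9.21156252e-01 -1.81064929e-03]
 [ 2.56603327e-04 -2.07403734e-03 -9.99997816e-01]] 0.08560546197575424 [0.49100704 0.49833921 0.47535659]
```

View pics/top0.png

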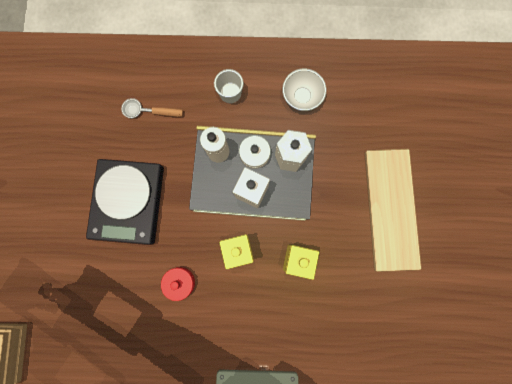

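View pics/scene0.png

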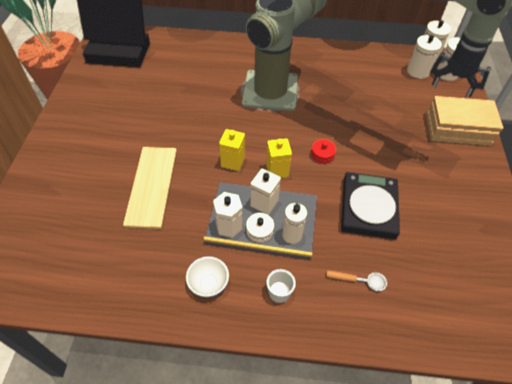

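In the top view (up is +x, left is +y), the candidates are:
- slim canister at (213,142), at the left place
- low tin at (255,151), at the back
- hex canister at (294,150), at the right place
- square canister at (251,187), at the front
- scale plate at (122,192)
- board at (395,210)

The look-alikes I reject are the yellow squares at (237,251) and (303,262), the red tin at (177,285), and the cream canisters far off at scene (430,50).

```bash
cat > m.py <<'E'
from h import *
import pickle
S={n:pickle.load(open(n+'0.pkl','rb')) for n in('scene','top')}
def blob(s,u,v,R=9,thr=70):
    g=s['color'].max(2); sub=(g[v-R:v+R+1,u-R:u+R+1]<thr).astype(np.uint8)
    n,l,st,c=cv2.connectedComponentsWithStats(sub)
    k=min(range(1,n),key=lambda i:np.hypot(*(c[i]-R))-0.02*st[i,4]); return c[k]+[u-R,v-R],st[k,4]
K={'slim':((212,138),(297,210),.156),'tin':((255,150),(260,223),.072),'hex':((295,145),(228,202),.148),'square':((251,185),(266,178),.148)}
for n,(a,b,z) in K.items():
    (p,sa),(q,sb)=blob(S['top'],*a),blob(S['scene'],*b)
    o1,d1=ray(S['top'],*p);o2,d2=ray(S['scene'],*q)
    t=np.linalg.lstsq(np.c_[d1,-d2],o2-o1,rcond=None)[0]
    print(n,p.round(1),sa,q.round(1),sb,'top',onz(S['top'],*p,z).round(4),'scene',onz(S['scene'],*q,z).round(4),'tri',((o1+d1*t[0]+o2+d2*t[1])/2).round(4))
for n,(pb,ps) in {'top':((395,210),(122,192)),'scene':((151,187),(372,203))}.items():
    s=S[n]; 
    for c,z,nm in((pb,.018,'board'),(ps,.054,'plate')):
        m=np.zeros((386,514),np.uint8); bl=cv2.GaussianBlur(s['color'],(3,3),0)
        cv2.floodFill(bl.copy(),m,c,0,(12,)*3,(12,)*3,4|cv2.FLOODFILL_MASK_ONLY|(255<<8))
        cs,_=cv2.findContours(m[1:-1,1:-1],cv2.RETR_EXTERNAL,cv2.CHAIN_APPROX_NONE); ct=max(cs,key=cv2.contourArea)[:,0]
        P=np.array([onz(s,*p,z)[:2] for p in cv2.convexHull(ct)[:,0].astype(float)],np.float32)*1000
        if nm=='board': print(n,nm,cv2.minAreaRect(P))
        else: print(n,nm,cv2.minEnclosingCircle(P),cv2.minAreaRect(P))
s=S['top']
print('display corners',[onz(s,*p,.02)[:2].round(3) for p in((197,133),(315,137),(191,210),(310,218))])
save(cv2.resize(s['color'][115:225,180:330],None,fx=5,fy=5,interpolation=cv2.INTER_CUBIC),'crop0')
E
python3 m.py
```

```text
slim [211.6 136.6] 31 [295.9 208.6] 30 top [0.6239 0.1118 0.156 ] scene [0.6211 0.1116 0.156 ] tri [0.6231 0.1114 0.1588]
tin [256.5 150.5] 2 [259.7 221.7] 23 top [0.616  0.0146 0.072 ] scene [0.6184 0.02   0.072 ] tri [0.6166 0.0173 0.0689]
hex [296.5 146.5] 2 [227.1 200.5] 34 top [ 0.6083 -0.0733  0.148 ] scene [ 0.6109 -0.0688  0.148 ] tri [ 0.6089 -0.0714  0.1452]
square [253. 187.] 1 [265.5 176.8] 26 top [0.5168 0.0192 0.148 ] scene [0.5206 0.0245 0.148 ] tri [0.5173 0.0218 0.1436]
top board ((559.2485961914062, 19.0299072265625), (972.689453125, 1379.5316162109375), 1.2934969663619995)
top plate ((511.40911865234375, 336.12701416015625), 63.39759063720703) ((511.19671630859375, 335.6121826171875), (122.57473754882812, 120.55355834960938), 3.8522214889526367)
scene board ((222.30584716796875, 0.189208984375), (1612.156494140625, 2286.625), 7.1720290184021)
scene plate ((507.8958740234375, 336.49169921875), 63.184329986572266) ((508.8186950683594, 335.3143310546875), (118.79811096191406, 123.25213623046875), 6.561957836151123)
display corners [array([0.671, 0.168]), array([ 0.668, -0.133]), array([0.474, 0.174]), array([ 0.461, -0.121])]
```

View pics/crop0.png

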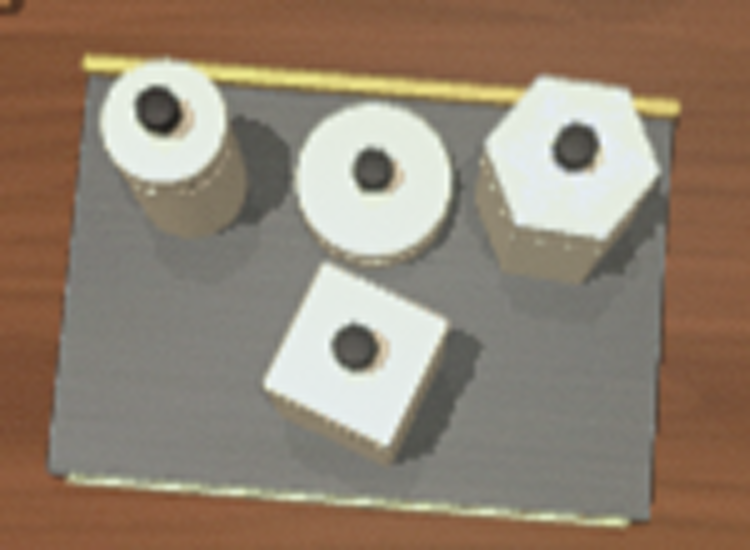

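The crop shows the slim canister (knob at crop (158,110)), low tin (373,170), hex (575,147) and square (356,348). All four are cream with black knobs. I'll fix the blob and board masks next.

```bash
python3 - <<'E'
t=open('m.py').read()
t=t.replace("R=9,thr=70","R=5,thr=115").replace("np.hypot(*(c[i]-R))-0.02*st[i,4]","-st[i,4]")
t=t.replace("m=np.zeros((386,514),np.uint8); bl=","m=np.zeros((386,514),np.uint8); tol=12 if nm=='plate' else 40; bl=").replace("(12,)*3,(12,)*3,4|","(tol,)*3,(tol,)*3,4|cv2.FLOODFILL_FIXED_RANGE|")
t=t.split("s=S['top']\nprint")[0]
open('m.py','w').write(t)
E
python3 m.py
```

```text
slim [211.3 136.8] 63 [296.2 208.4] 43 top [0.6234 0.1124 0.156 ] scene [0.6207 0.1123 0.156 ] tri [0.6226 0.112  0.1589]
tin [254.2 148.6] 50 [259.8 221.3] 35 top [0.6206 0.0201 0.072 ] scene [0.6174 0.0203 0.072 ] tri [0.6197 0.0202 0.0756]
hex [294.6 144.1] 59 [227.  200.4] 39 top [ 0.6137 -0.0692  0.148 ] scene [ 0.6108 -0.0689  0.148 ] tri [ 0.6129 -0.0687  0.1511]
square [250.7 184. ] 57 [265.5 176.9] 39 top [0.5231 0.0244 0.148 ] scene [0.521  0.0245 0.148 ] tri [0.5228 0.0244 0.1502]
top board ((489.9057922363281, -325.8126220703125), (297.7539367675781, 107.8149642944336), 3.677203893661499)
top plate ((511.3687744140625, 335.8323974609375), 61.747154235839844) ((511.1462097167969, 335.51483154296875), (121.85087585449219, 120.36607360839844), 3.8521780967712402)
scene board ((486.53082275390625, -325.71807861328125), (298.44366455078125, 107.68657684326172), 3.684455394744873)
scene plate ((508.2015686035156, 336.1159973144531), 61.13932418823242) ((508.687744140625, 336.4971923828125), (118.78816986083984, 120.87200164794922), 6.561892032623291)
```

move_arm:
  deltas:
    - [1,0,0,0,-0.1]
    - [1,0,0,0,-0.1]
    - [1,0,0,0,-0.1]
    - [1,0,0,0,-0.1]
    - [1,-0.018,-0.028,0,0]
    - [1,-0.018,-0.028,0,0]
    - [1,-0.018,-0.028,0,0]
    - [1,-0.018,-0.028,0,0]
    - [1,-0.018,-0.028,0,0]
    - [1,-0.018,-0.028,0,0]
    - [1,-0.018,-0.028,0,0]
    - [0.6,-0.018,-0.028,0,0]

```text
time_s: 1.1
position: [0.3682, 0.3041, 0.4043]
tool_rot: [[-1.0, -0.0, -0.001], [-0.0, 1.0, -0.0], [0.001, -0.0, -1.0]]
force: [0.0, 0.1, -0.6]
gripper_width: 0.0753
finger_force: 0.0
```

move_arm:
  deltas:
    - [0.6,-0.022,-0.034,0,0]
    - [0.6,-0.022,-0.034,0,0]
    - [0.6,-0.022,-0.034,0,0]
    - [0.6,-0.022,-0.034,0,0]
    - [0.6,-0.022,-0.034,0,0]
    - [0.6,-0.022,-0.034,0,0]
    - [0.6,-0.022,-0.034,0,0]
    - [0.6,-0.022,-0.034,0,0]
    - [0.6,-0.022,-0.034,0,0]
    - [0.6,-0.022,-0.034,0,0]
    - [0.6,-0.022,-0.034,0,0]
    - [0.6,-0.002,0.001,0,0]

```text
time_s: 2.1
position: [0.6142, -0.0736, 0.4036]
tool_rot: [[-1.0, 0.006, 0.001], [0.006, 1.0, -0.004], [-0.001, -0.004, -1.0]]
force: [-0.1, 0.5, 0.8]
gripper_width: 0.0514
finger_force: 0.0
```

```bash
python3 - <<'E'
from h import *
s=r.snapshot('wrist'); save(s['color'],'w1'); q=r.sense(); print(q['position'],np.round(s['T'],3),q['qpos'])
for n,p in {'hex':(.612,-.069,.148),'tin':(.619,.02,.072),'slim':(.622,.112,.156),'sq':(.522,.0245,.148)}.items(): print(n,proj(s,p))
E
```

```text
[ 0.61330869 -0.07072228  0.40344837] [[ 0.007 -0.962 -0.272  0.545]
 [ 1.     0.006  0.004 -0.073]
 [-0.003 -0.272  0.962  0.373]
 [ 0.     0.     0.     1.   ]] [-2.54796946e-01  2.96504409e-01  1.43283624e+00 -3.91870525e-04
  1.41285322e+00 -1.82073005e+00]
hex (np.float64(261.3967295033731), np.float64(189.2416542528022))
tin (np.float64(353.740526963771), np.float64(172.97831115095707))
slim (np.float64(519.6308110668049), np.float64(204.69796665691834))
sq (np.float64(406.7322440628336), np.float64(54.23007277088709))
```

View pics/w1.png

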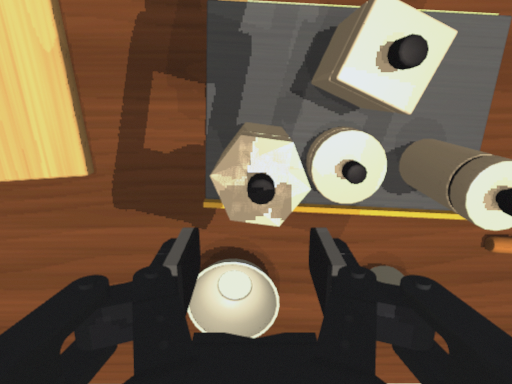

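The wrist view shows the hex knob at (261,188), against a predicted (261,189). The measurements agree, so I'll descend and grip.

move_arm:
  deltas:
    - [0.6,0,0,0.02,0]
    - [0.6,0,0,0.025,0]
    - [0.6,0,0,0.025,0]
    - [0.6,0,0,0.02,0]
    - [0.6,0,0,0.006,0]
    - [0.6,0,0,0,0]
    - [0,0,0,0,0]
    - [0,0,0,0,0]
    - [0,0,0,0,0]
    - [0,0,0,0,0]
    - [0,0,0,0,0]
    - [0,0,0,0,0]

```text
time_s: 3.15
position: [0.6127, -0.0679, 0.311]
tool_rot: [[-1.0, 0.0, 0.004], [-0.0, 1.0, -0.002], [-0.004, -0.002, -1.0]]
force: [-0.0, -3.4, 6.2]
gripper_width: 0.018
finger_force: 58.8
```

move_arm:
  deltas:
    - [0,0,0,-0.01,0]
    - [0,0,0,-0.02,0]
    - [0,0,0,-0.02,0]
    - [0,0,0,-0.01,0]
    - [0,0.003,-0.01,0,0]
    - [0,0.003,-0.025,0,0]
    - [0,0.004,-0.035,0,0]
    - [0,0.004,-0.035,0,0]
    - [0,0.004,-0.035,0,0]
    - [0,0.004,-0.035,0,0]
    - [0,0.004,-0.03,0,0]
    - [0,0.003,-0.025,0,0]

```text
time_s: 4.15
position: [0.5813, -0.3001, 0.3663]
tool_rot: [[-1.0, 0.002, -0.004], [0.002, 1.0, 0.001], [0.004, 0.001, -1.0]]
force: [0.0, 0.2, -4.6]
gripper_width: 0.0178
finger_force: 59.1
```

move_arm:
  deltas:
    - [0,0,-0.015,0,0]
    - [0,0,-0.007,0,0]
    - [0,0,0,0,0]
    - [0,0,0,0,0]
    - [0,0,0,0,0]

```text
time_s: 4.57
position: [0.5833, -0.3176, 0.3682]
tool_rot: [[-1.0, -0.002, -0.001], [-0.002, 1.0, 0.002], [0.001, 0.002, -1.0]]
force: [0.2, -0.8, -3.3]
gripper_width: 0.0179
finger_force: 59.2
```

move_arm:
  deltas:
    - [0,0,0,0.015,0]
    - [0,0,0,0.02,0]
    - [0,0,0,0.013,0]
    - [0,0,0,0.006,0]
    - [0,0,0,0.003,0]
    - [0,0,0,0.003,0]
    - [0,0,0,0,0]
    - [0,0,0,0,0]

```text
time_s: 5.23
position: [0.5834, -0.3194, 0.3098]
tool_rot: [[-1.0, -0.0, 0.002], [-0.0, 1.0, -0.001], [-0.002, -0.001, -1.0]]
force: [-0.1, -0.4, -4.6]
gripper_width: 0.0177
finger_force: 59.1
```

move_arm:
  deltas:
    - [0,0,0,0.002,0]
    - [0,0,0,0,0]
    - [0,0,0,0,0]

```text
time_s: 5.48
position: [0.5835, -0.32, 0.3089]
tool_rot: [[-1.0, 0.0, 0.003], [0.0, 1.0, -0.002], [-0.003, -0.002, -1.0]]
force: [-0.6, -0.8, 3.1]
gripper_width: 0.0175
finger_force: 59.7
```

move_arm:
  deltas:
    - [0.6,0,0,-0.002,0]
    - [0.6,0,0,0,0]
    - [0.6,0,0,0,0]
    - [0.6,0,0,0,0]
    - [0.6,0,0,-0.02,0]
    - [0.6,0,0,-0.035,0]
    - [0.6,0,0,-0.037,0]
    - [0.6,0.006,0.034,0,0]
    - [0.6,0.006,0.034,0,0]
    - [0.6,0.006,0.034,0,0]
    - [0.6,0.006,0.034,0,0]
    - [0.6,0.006,0.034,0,0]

```text
time_s: 6.48
position: [0.5524, -0.1478, 0.4007]
tool_rot: [[-1.0, 0.0, 0.0], [0.0, 1.0, 0.0], [-0.0, 0.0, -1.0]]
force: [-0.4, -0.2, 0.4]
gripper_width: 0.051
finger_force: 0.0
```

move_arm:
  deltas:
    - [0.6,0.006,0.034,0,0]
    - [0.6,0.006,0.034,0,0]
    - [0.6,0.006,0.034,0,0]
    - [0.6,0.006,0.034,0,0]
    - [0.6,0.006,0.034,0,0]
    - [0.6,0.001,0.005,0,0]
    - [0.6,0,0,0,0]
    - [0.6,0,0,0,0]

```text
time_s: 7.15
position: [0.522, 0.0257, 0.4008]
tool_rot: [[-1.0, -0.001, 0.0], [-0.001, 1.0, -0.001], [-0.0, -0.001, -1.0]]
force: [0.4, -1.1, -0.5]
gripper_width: 0.0515
finger_force: 0.0
```

```bash
python3 - <<'E'
from h import *
s=r.snapshot('wrist'); save(s['color'],'w2'); q=r.sense(); print(q['position'],q['qpos'])
for n,p in {'tin':(.619,.02,.072),'sq':(.522,.0245,.148)}.items(): print(n,proj(s,p))
s=r.snapshot('top'); save(s['color'],'t2')
E
```

```text
[0.52215113 0.02507117 0.40075973] [-1.17478613e-01  9.87620279e-02  1.67340138e+00 -7.23302512e-04
  1.36896945e+00 -1.68805639e+00]
tin (np.float64(248.3147327551506), np.float64(262.4768187989654))
sq (np.float64(252.26288222304262), np.float64(193.66554537593987))
```

View pics/w2.png

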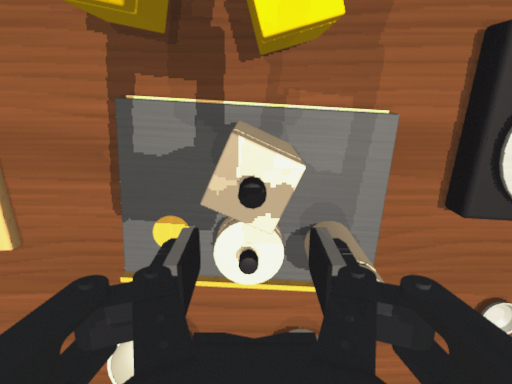

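View pics/t2.png

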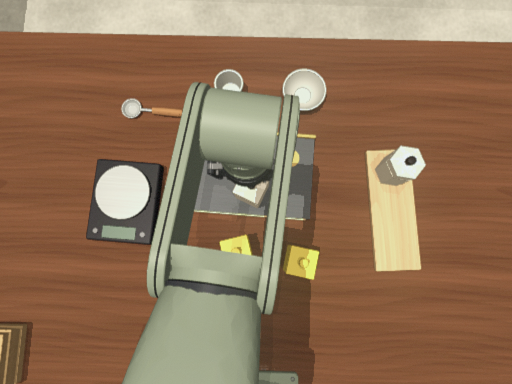

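The hex canister stands upright on the board (top view (400,165)). The square's knob in the wrist view is at (252,192), as predicted, and the tin is untouched.

move_arm:
  deltas:
    - [0.6,0,0,0.02,0]
    - [0.6,0,0,0.025,0]
    - [0.6,0,0,0.025,0]
    - [0.6,0,0,0.016,0]
    - [0.6,0,0,0.006,0]
    - [0.6,0,0,0,0]
    - [0,0,0,0,0]
    - [0,0,0,0,0]
    - [0,0,0,0,0]
    - [0,0,0,0,0]
    - [0,0,0,0,0]
    - [0,0,0,0,0]

```text
time_s: 8.25
position: [0.5228, 0.0253, 0.3106]
tool_rot: [[-1.0, -0.0, 0.004], [-0.0, 1.0, -0.002], [-0.004, -0.002, -1.0]]
force: [0.5, -2.3, 5.0]
gripper_width: 0.0178
finger_force: 58.8
```

move_arm:
  deltas:
    - [0,0,0,-0.01,0]
    - [0,0,0,-0.02,0]
    - [0,0,0,-0.02,0]
    - [0,0,0,-0.01,0]
    - [0,0.004,-0.015,0,0]
    - [0,0.004,-0.03,0,0]
    - [0,0.004,-0.036,0,0]
    - [0,0.004,-0.036,0,0]
    - [0,0.004,-0.036,0,0]
    - [0,0.004,-0.036,0,0]
    - [0,0.004,-0.036,0,0]
    - [0,0.004,-0.036,0,0]

```text
time_s: 9.25
position: [0.4891, -0.2363, 0.3678]
tool_rot: [[-1.0, -0.0, -0.002], [-0.0, 1.0, 0.002], [0.002, 0.002, -1.0]]
force: [0.7, 0.1, -3.9]
gripper_width: 0.0175
finger_force: 59.0
```

move_arm:
  deltas:
    - [0,0.002,-0.036,0,0]
    - [0,0,-0.03,0,0]
    - [0,0,-0.018,0,0]
    - [0,0,-0.006,0,0]
    - [0,0,0,0,0]
    - [0,0,0,0,0]
    - [0,0,0,0.015,0]
    - [0,0,0,0.02,0]
    - [0,0,0,0.015,0]
    - [0,0,0,0.008,0]
    - [0,0,0,0.002,0]
    - [0,0,0,0,0]

```text
time_s: 10.25
position: [0.4885, -0.3238, 0.309]
tool_rot: [[-1.0, -0.002, 0.0], [-0.002, 1.0, 0.001], [-0.0, 0.001, -1.0]]
force: [-0.1, -0.6, -3.0]
gripper_width: 0.0177
finger_force: 59.1
```

move_arm:
  deltas:
    - [0,0,0,0.0015,0]
    - [0,0,0,0,0]
    - [0,0,0,0,0]

```text
time_s: 10.5
position: [0.4884, -0.3249, 0.3084]
tool_rot: [[-1.0, -0.001, 0.001], [-0.001, 1.0, -0.0], [-0.001, -0.0, -1.0]]
force: [-1.6, 2.9, 3.3]
gripper_width: 0.0178
finger_force: 59.8
```

move_arm:
  deltas:
    - [0.6,0,0,0,0]
    - [0.6,0,0,0,0]
    - [0.6,0,0,0,0]
    - [0.6,0,0,0,0]
    - [0.6,0,0,-0.02,0]
    - [0.6,0,0,-0.04,0]
    - [0.6,0,0,-0.04,0]
    - [0.6,-0.011,0.036,0,0]
    - [0.6,-0.011,0.036,0,0]
    - [0.6,-0.011,0.036,0,0]
    - [0.6,-0.011,0.036,0,0]
    - [0.6,-0.011,0.036,0,0]

```text
time_s: 11.5
position: [0.5432, -0.1439, 0.4074]
tool_rot: [[-1.0, 0.001, 0.001], [0.001, 1.0, -0.0], [-0.001, -0.0, -1.0]]
force: [0.5, 0.2, 0.3]
gripper_width: 0.0511
finger_force: 0.0
```

move_arm:
  deltas:
    - [0.6,-0.011,0.036,0,0]
    - [0.6,-0.011,0.036,0,0]
    - [0.6,-0.011,0.036,0,0]
    - [0.6,-0.011,0.036,0,0]
    - [0.6,-0.011,0.036,0,0]
    - [0.6,-0.011,0.036,0,0]
    - [0.6,-0.011,0.036,0,0]
    - [0.6,-0.001,0.006,0,0]
    - [0.6,0,0,0,0]
    - [0.6,0,0,0,0]

```text
time_s: 12.33
position: [0.6208, 0.1127, 0.4068]
tool_rot: [[-1.0, -0.001, -0.001], [-0.001, 1.0, -0.001], [0.001, -0.001, -1.0]]
force: [-0.1, -0.4, 0.5]
gripper_width: 0.0509
finger_force: 0.0
```

```bash
python3 - <<'E'
from h import *
s=r.snapshot('wrist'); save(s['color'],'w3'); q=r.sense(); print(q['position'],q['qpos'])
for n,p in {'tin':(.619,.02,.072),'slim':(.622,.112,.156)}.items(): print(n,proj(s,p))
E
```

```text
[0.62076568 0.11180458 0.40686231] [ 4.13115994e-02  3.22103542e-01  1.39272976e+00 -9.09322702e-04
  1.42747340e+00 -1.52894826e+00]
tin (np.float64(157.00761331728177), np.float64(166.5518778199256))
slim (np.float64(253.14868694267932), np.float64(196.39204750062189))
```

View pics/w3.png

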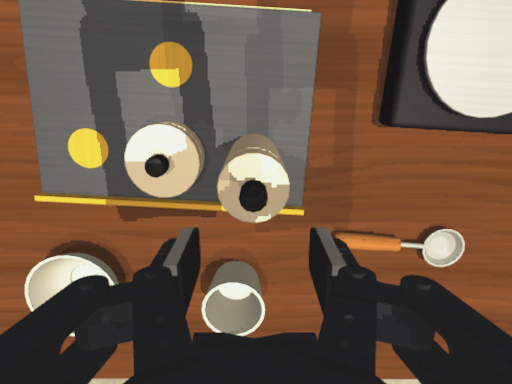

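The slim knob is at (253,196), as predicted (253,196). The two emptied spots show in brass.

move_arm:
  deltas:
    - [0.6,0,0,0.02,0]
    - [0.6,0,0,0.025,0]
    - [0.6,0,0,0.025,0]
    - [0.6,0,0,0.014,0]
    - [0.6,0,0,0.005,0]
    - [0.6,0,0,0,0]
    - [0,0,0,0,0]
    - [0,0,0,0,0]
    - [0,0,0,0,0]
    - [0,0,0,0,0]
    - [0,0,0,0,0]
    - [0,0,0,0,0]

```text
time_s: 13.38
position: [0.6218, 0.1125, 0.3205]
tool_rot: [[-1.0, -0.0, 0.004], [-0.0, 1.0, -0.001], [-0.004, -0.001, -1.0]]
force: [0.3, -2.5, 6.9]
gripper_width: 0.0178
finger_force: 58.9
```

move_arm:
  deltas:
    - [0,0,0,-0.01,0]
    - [0,0,0,-0.025,0]
    - [0,0,0,-0.035,0]
    - [0,0,0,-0.03,0]
    - [0,0,0,-0.01,0]
    - [0,0.015,-0.015,0,0]
    - [0,0.024,-0.025,0,0]
    - [0,0.027,-0.027,0,0]
    - [0,0.027,-0.027,0,0]
    - [0,0.027,-0.027,0,0]
    - [0,0.027,-0.027,0,0]
    - [0,0.027,-0.027,0,0]

```text
time_s: 14.38
position: [0.4449, -0.0627, 0.4264]
tool_rot: [[-1.0, -0.001, -0.003], [-0.001, 1.0, 0.001], [0.003, 0.001, -1.0]]
force: [0.3, -0.6, -2.0]
gripper_width: 0.0177
finger_force: 58.9
```

move_arm:
  deltas:
    - [0,0.027,-0.027,0,0]
    - [0,0.02,-0.03,0,0]
    - [0,0.008,-0.035,0,0]
    - [0,0,-0.036,0,0]
    - [0,0,-0.036,0,0]
    - [0,0,-0.036,0,0]
    - [0,0,-0.035,0,0]
    - [0,0,-0.02,0,0]
    - [0,0,-0.014,0,0]
    - [0,0,0,0,0]
    - [0,0,0,0,0]
    - [0,0,0,0,0]

```text
time_s: 15.38
position: [0.392, -0.33, 0.4273]
tool_rot: [[-1.0, -0.001, -0.001], [-0.001, 1.0, 0.003], [0.001, 0.003, -1.0]]
force: [0.4, -0.2, -3.9]
gripper_width: 0.0177
finger_force: 59.1
```

move_arm:
  deltas:
    - [0,0,0,0.02,0]
    - [0,0,0,0.03,0]
    - [0,0,0,0.03,0]
    - [0,0,0,0.015,0]
    - [0,0,0,0.008,0]
    - [0,0,0,0.004,0]
    - [0,0,0,0,0]
    - [0,0,0,0,0]

```text
time_s: 16.05
position: [0.3926, -0.3313, 0.3225]
tool_rot: [[-1.0, -0.001, 0.002], [-0.001, 1.0, -0.002], [-0.002, -0.002, -1.0]]
force: [0.2, -0.3, -3.1]
gripper_width: 0.0177
finger_force: 59.1
```

move_arm:
  deltas:
    - [0,0,0,0.003,0]
    - [0,0,0,0.001,0]
    - [0,0,0,0.001,0]
    - [0,0,0,0,0]
    - [0,0,0,0,0]

```text
time_s: 16.47
position: [0.3925, -0.3322, 0.3184]
tool_rot: [[-1.0, -0.0, 0.002], [-0.0, 1.0, -0.003], [-0.002, -0.003, -1.0]]
force: [-1.3, -0.4, 5.3]
gripper_width: 0.0176
finger_force: 60.1
```

move_arm:
  deltas:
    - [0.6,0,0,0,0]
    - [0.6,0,0,0,0]
    - [0.6,0,0,0,0]
    - [0.6,0,0,0,0]
    - [0.6,0,0,-0.02,0]
    - [0.6,0,0,-0.04,0]
    - [0.6,0,0,-0.03,0]
    - [0.6,0,0.03,0,0]
    - [0.6,0,0.036,0,0]
    - [0.6,-0.02,0.03,0,0]
    - [0.6,-0.023,0.03,0,0]
    - [0.6,-0.023,0.03,0,0]

```text
time_s: 17.47
position: [0.4582, -0.1739, 0.4064]
tool_rot: [[-1.0, 0.001, 0.001], [0.001, 1.0, -0.0], [-0.001, -0.0, -1.0]]
force: [0.0, -0.0, 0.3]
gripper_width: 0.0511
finger_force: 0.0
```

move_arm:
  deltas:
    - [0.6,-0.023,0.03,0,0]
    - [0.6,-0.023,0.03,0,0]
    - [0.6,-0.023,0.03,0,0]
    - [0.6,-0.023,0.03,0,0]
    - [0.6,-0.023,0.03,0,0]
    - [0.6,-0.023,0.03,0,0]
    - [0.6,-0.022,0.016,0,0]
    - [0.6,0,0,0.02,0]
    - [0.6,0,0,0.03,0]
    - [0.6,0,0,0.02,0]
    - [0.6,0,0,0,0]
    - [0.6,0,0,0,0]

```text
time_s: 18.47
position: [0.6173, 0.0209, 0.3344]
tool_rot: [[-1.0, -0.0, -0.004], [-0.0, 1.0, 0.0], [0.004, 0.0, -1.0]]
force: [0.9, -0.1, 0.0]
gripper_width: 0.051
finger_force: 0.0
```

```bash
python3 - <<'E'
from h import *
s=r.snapshot('wrist'); q=r.sense(); print(q['position'],q['force'])
print('tin',proj(s,(.619,.02,.072)))
t=r.snapshot('scene'); save(np.vstack([s['color'],t['color'][100:300]]),'w4')
E
```

```text
[0.6181238  0.02067506 0.33649355] [ 0.02250966 -0.64729032  0.87515486]
tin (np.float64(252.39557300239812), np.float64(193.40910637651194))
```

View pics/w4.png

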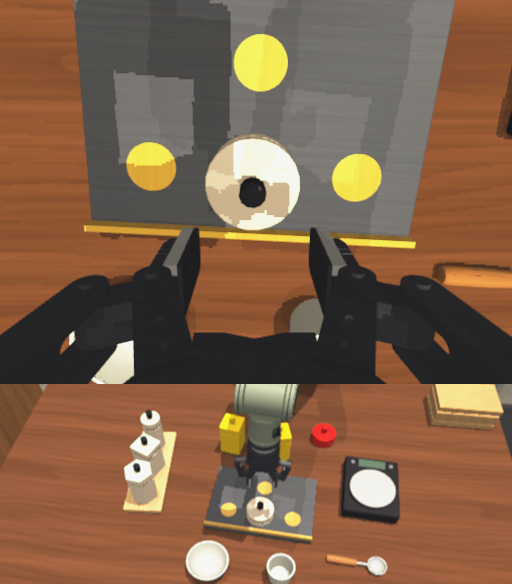

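All three canisters stand on the board (scene, left). The tin knob is at (252,192), centred between the pads.

move_arm:
  deltas:
    - [0.6,0,0,0.02,0]
    - [0.6,0,0,0.03,0]
    - [0.6,0,0,0.028,0]
    - [0.6,0,0,0.018,0]
    - [0.6,0,0,0.006,0]
    - [0.6,0,0,0,0]
    - [0,0,0,0,0]
    - [0,0,0,0,0]
    - [0,0,0,0,0]
    - [0,0,0,0,0]
    - [0,0,0,0,0]
    - [0,0,0,0,0]

```text
time_s: 19.57
position: [0.6193, 0.0205, 0.237]
tool_rot: [[-1.0, -0.0, 0.005], [-0.0, 1.0, -0.001], [-0.005, -0.001, -1.0]]
force: [-0.5, 0.1, 6.7]
gripper_width: 0.0177
finger_force: 58.8
```

move_arm:
  deltas:
    - [0,0,0,-0.01,0]
    - [0,0,0,-0.03,0]
    - [0,0,0,-0.03,0]
    - [0,0,0,-0.02,0]
    - [0,0.005,0.015,0,0]
    - [0,0.01,0.03,0,0]
    - [0,0.012,0.034,0,0]
    - [0,0.012,0.034,0,0]
    - [0,0.012,0.034,0,0]
    - [0,0.012,0.034,0,0]
    - [0,0.012,0.034,0,0]
    - [0,0.012,0.034,0,0]

```text
time_s: 20.57
position: [0.5286, 0.2717, 0.3226]
tool_rot: [[-1.0, -0.0, -0.003], [-0.0, 1.0, -0.001], [0.003, -0.001, -1.0]]
force: [-0.9, -0.0, -0.6]
gripper_width: 0.0176
finger_force: 58.9
```

move_arm:
  deltas:
    - [0,0.01,0.03,0,0]
    - [0,0.008,0.02,0,0]
    - [0,0.004,0.012,0,0]
    - [0,0,0.004,0,0]
    - [0,0,0,0,0]
    - [0,0,0,0,0]
    - [0,0,0,0.015,0]
    - [0,0,0,0.018,0]
    - [0,0,0,0.008,0]
    - [0,0,0,0.006,0]
    - [0,0,0,0,0]
    - [0,0,0,0,0]

```text
time_s: 21.57
position: [0.5093, 0.3351, 0.2772]
tool_rot: [[-1.0, 0.001, -0.0], [0.001, 1.0, -0.0], [0.0, -0.0, -1.0]]
force: [0.1, 0.9, -1.5]
gripper_width: 0.0174
finger_force: 59.0
```

move_arm:
  deltas:
    - [0,0,0,0.004,0]
    - [0,0,0,0.002,0]
    - [0,0,0,0.001,0]
    - [0,0,0,0,0]
    - [0,0,0,0,0]

```text
time_s: 21.98
position: [0.509, 0.3358, 0.2711]
tool_rot: [[-1.0, -0.0, 0.001], [-0.0, 1.0, 0.0], [-0.001, 0.0, -1.0]]
force: [-1.2, -0.9, 2.1]
gripper_width: 0.0172
finger_force: 59.4
```

move_arm:
  deltas:
    - [0.6,0,0,0,0]
    - [0.6,0,0,0,0]
    - [0.6,0,0,0,0]
    - [0.6,0,0,0,0]
    - [0.6,0,0,-0.02,0]
    - [0.6,0,0,-0.04,0]
    - [0.6,0,0,-0.04,0]
    - [0.6,0,0,-0.04,0]
    - [0.6,0.006,-0.034,0,0]
    - [0.6,0.006,-0.034,0,0]
    - [0.6,0.006,-0.034,0,0]
    - [0.6,0.006,-0.034,0,0]

```text
time_s: 22.98
position: [0.4843, 0.1986, 0.4106]
tool_rot: [[-1.0, -0.001, 0.001], [-0.001, 1.0, 0.0], [-0.001, 0.0, -1.0]]
force: [-0.3, -1.4, -0.7]
gripper_width: 0.0512
finger_force: 0.0
```

move_arm:
  deltas:
    - [0.6,0.006,-0.034,0,0]
    - [0.6,0.006,-0.034,0,0]
    - [0.6,0.006,-0.034,0,0]
    - [0.6,0.006,-0.034,0,0]
    - [0.6,0.006,-0.034,0,0]
    - [0.6,0.006,-0.034,0,0]
    - [0.6,0.006,-0.034,0,0]
    - [0.6,0.006,-0.034,0,0]
    - [0.6,0.006,-0.034,0,0]
    - [0.6,0.006,-0.034,0,0]
    - [0.6,0.006,-0.034,0,0]
    - [0.6,0.006,-0.034,0,0]

```text
time_s: 23.98
position: [0.4123, -0.2099, 0.4104]
tool_rot: [[-1.0, -0.0, 0.001], [-0.0, 1.0, -0.0], [-0.001, -0.0, -1.0]]
force: [-0.2, -0.0, 0.4]
gripper_width: 0.0509
finger_force: 0.0
```

move_arm:
  deltas:
    - [0.6,0.006,-0.034,0,0]
    - [0.6,0.006,-0.034,0,0]
    - [0.6,0.006,-0.034,0,0]
    - [0.6,0.003,-0.02,0,0]
    - [0.6,0,0,0,0]
    - [0.6,0,0,0,0]

```text
time_s: 24.48
position: [0.3916, -0.3312, 0.41]
tool_rot: [[-1.0, 0.002, -0.0], [0.002, 1.0, 0.001], [0.0, 0.001, -1.0]]
force: [-0.8, 0.9, -0.0]
gripper_width: 0.0511
finger_force: 0.0
```

```bash
cat > k.py <<'E'
from h import *
def knob(s,p,R=8):
    u,v=map(round,proj(s,p)); g=s['color'].max(2); sub=(g[v-R:v+R+1,u-R:u+R+1]<115).astype(np.uint8)
    n,l,st,c=cv2.connectedComponentsWithStats(sub)
    if n<2: return None
    k=max(range(1,n),key=lambda i:st[i,4]); x=c[k]+[u-R,v-R]; return onz(s,*x,p[2]).round(4)[:2],st[k,4]
E
python3 - <<'E'
from k import *
q=r.sense(); print(q['position'],q['force'])
t=r.snapshot('top'); c=r.snapshot('scene'); w=r.snapshot('wrist')
print('slim wrist pred',proj(w,(.3925,-.332,.154)))
for s in(t,c): print('tin',knob(s,(.510,.336,.106)))
save(np.vstack([w['color'],t['color'][100:300]]),'w5')
E
```

```text
[ 0.39163639 -0.33118228  0.40997982] [-0.75625176  0.86222909 -0.0258293 ]
slim wrist pred (np.float64(250.05123884973128), np.float64(193.10488395268942))
tin (array([0.5093, 0.3362]), np.int32(67))
tin (array([0.5062, 0.3359]), np.int32(38))
```

View pics/w5.png

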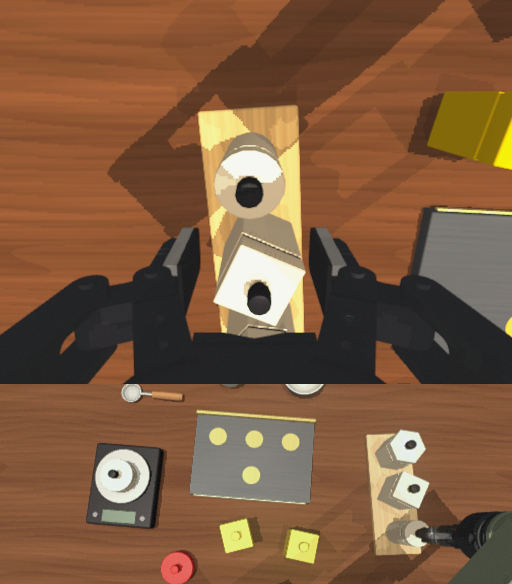

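The tin is upright on the plate and about 2 mm off its centre. All three canisters still stand on the board, and the slim knob is at (249,191), centred. Next I return the slim canister.

move_arm:
  deltas:
    - [0.6,0,0,0.02,0]
    - [0.6,0,0,0.03,0]
    - [0.6,0,0,0.025,0]
    - [0.6,0,0,0.013,0]
    - [0.6,0,0,0.005,0]
    - [0.6,0,0,0,0]
    - [0,0,0,0,0]
    - [0,0,0,0,0]
    - [0,0,0,0,0]
    - [0,0,0,0,0]
    - [0,0,0,0,0]
    - [0,0,0,0,0]

```text
time_s: 25.63
position: [0.3925, -0.3312, 0.3191]
tool_rot: [[-1.0, -0.0, 0.003], [-0.0, 1.0, -0.003], [-0.003, -0.003, -1.0]]
force: [0.4, -1.6, 5.7]
gripper_width: 0.0174
finger_force: 58.9
```

move_arm:
  deltas:
    - [0,0,0,-0.01,0]
    - [0,0,0,-0.025,0]
    - [0,0,0,-0.025,0]
    - [0,0,0.02,-0.01,0]
    - [0,0,0.035,0,0]
    - [0,0,0.035,0,0]
    - [0,-0.01,0.035,0,0]
    - [0,-0.02,0.03,0,0]
    - [0,-0.02,0.03,0,0]
    - [0,-0.02,0.03,0,0]
    - [0,-0.02,0.03,0,0]
    - [0,-0.02,0.03,0,0]

```text
time_s: 26.63
position: [0.5018, -0.0533, 0.3865]
tool_rot: [[-1.0, -0.0, -0.003], [-0.0, 1.0, 0.001], [0.003, 0.001, -1.0]]
force: [0.2, -0.5, -2.7]
gripper_width: 0.0178
finger_force: 59.2
```

move_arm:
  deltas:
    - [0,-0.02,0.03,0,0]
    - [0,-0.02,0.03,0,0]
    - [0,-0.02,0.03,0,0]
    - [0,-0.02,0.03,0,0]
    - [0,-0.02,0.025,0,0]
    - [0,-0.012,0.015,0,0]
    - [0,-0.007,0.008,0,0]
    - [0,0,0,0,0]
    - [0,0,0,0,0]
    - [0,0,0,0,0]
    - [0,0,0,0,0]

```text
time_s: 27.55
position: [0.6202, 0.1114, 0.387]
tool_rot: [[-1.0, 0.001, -0.001], [0.001, 1.0, -0.0], [0.001, -0.0, -1.0]]
force: [0.0, 0.7, -2.7]
gripper_width: 0.0177
finger_force: 59.2
```

move_arm:
  deltas:
    - [0,-0.001,0.001,0.015,0]
    - [0,0,0,0.02,0]
    - [0,0,0,0.015,0]
    - [0,0,0,0.008,0]
    - [0,0,0,0.004,0]
    - [0,0,0,0.002,0]
    - [0,0,0,0.001,0]
    - [0,0,0,0,0]
    - [0,0,0,0,0]

```text
time_s: 28.3
position: [0.6223, 0.1137, 0.3234]
tool_rot: [[-1.0, -0.0, 0.002], [-0.0, 1.0, 0.0], [-0.002, 0.0, -1.0]]
force: [-1.0, -0.4, -3.4]
gripper_width: 0.0177
finger_force: 59.2
```

move_arm:
  deltas:
    - [0,0,-0.001,0.002,0]
    - [0,0,0,0.001,0]
    - [0,0,0,0.0005,0]
    - [0,0,0,0,0]
    - [0,0,0,0,0]

```text
time_s: 28.72
position: [0.6227, 0.1126, 0.321]
tool_rot: [[-1.0, -0.0, 0.004], [-0.0, 1.0, -0.0], [-0.004, -0.0, -1.0]]
force: [-1.3, -1.7, 5.3]
gripper_width: 0.0178
finger_force: 60.0
```

move_arm:
  deltas:
    - [0.6,0,0,0,0]
    - [0.6,0,0,0,0]
    - [0.6,0,0,0,0]
    - [0.6,0,0,0,0]
    - [0.6,0,0,-0.02,0]
    - [0.6,0,0,-0.04,0]
    - [0.6,0,0,-0.03,0]
    - [0.6,0.011,-0.036,0,0]
    - [0.6,0.011,-0.036,0,0]
    - [0.6,0.011,-0.036,0,0]
    - [0.6,0.011,-0.036,0,0]
    - [0.6,0.011,-0.036,0,0]

```text
time_s: 29.72
position: [0.5661, -0.0685, 0.4086]
tool_rot: [[-1.0, -0.001, -0.0], [-0.001, 1.0, 0.0], [0.0, 0.0, -1.0]]
force: [0.9, -0.4, -0.6]
gripper_width: 0.0513
finger_force: 0.0
```

move_arm:
  deltas:
    - [0.6,0.011,-0.036,0,0]
    - [0.6,0.011,-0.036,0,0]
    - [0.6,0.011,-0.036,0,0]
    - [0.6,0.011,-0.036,0,0]
    - [0.6,0.011,-0.036,0,0]
    - [0.6,0.011,-0.036,0,0]
    - [0.6,0.011,-0.036,0,0]
    - [0.6,0.001,-0.005,0,0]
    - [0.6,0,0,0,0]
    - [0.6,0,0,0,0]
    - [0.6,0,0,0,0]

```text
time_s: 30.63
position: [0.4893, -0.3231, 0.4084]
tool_rot: [[-1.0, -0.001, -0.0], [-0.001, 1.0, 0.001], [0.0, 0.001, -1.0]]
force: [-0.7, 0.3, 0.6]
gripper_width: 0.0514
finger_force: 0.0
```

```bash
python3 - <<'E'
from k import *
q=r.sense(); print(q['position'])
w=r.snapshot('wrist');t=r.snapshot('top');c=r.snapshot('scene')
print('sq wrist',knob(w,(.4885,-.325,.146),20))
print('slim top,scene (start .6234 .1124; .6207 .1123)',knob(t,(.622,.112,.156)),knob(c,(.622,.112,.156)))
E
```

```text
[ 0.48933606 -0.32314393  0.40839503]
sq wrist (array([ 0.4861, -0.3252]), np.int32(647))
slim top,scene (start .6234 .1124; .6207 .1123) (array([0.6242, 0.1126]), np.int32(66)) (array([0.6201, 0.1126]), np.int32(43))
```

The slim canister is back within 1 mm of its start. Now the square one.

move_arm:
  deltas:
    - [0.6,0,-0.001,0.02,0]
    - [0.6,0,0,0.03,0]
    - [0.6,0,0,0.028,0]
    - [0.6,0,0,0.016,0]
    - [0.6,0,0,0.006,0]
    - [0.6,0,0,0,0]
    - [0,0,0,0,0]
    - [0,0,0,0,0]
    - [0,0,0,0,0]
    - [0,0,0,0,0]
    - [0,0,0,0,0]
    - [0,0,0,0,0]

```text
time_s: 31.78
position: [0.4897, -0.3256, 0.311]
tool_rot: [[-1.0, -0.0, 0.003], [-0.0, 1.0, -0.002], [-0.003, -0.002, -1.0]]
force: [1.0, 2.5, 5.8]
gripper_width: 0.0178
finger_force: 58.7
```

move_arm:
  deltas:
    - [0,0,0,-0.01,0]
    - [0,0,0,-0.02,0]
    - [0,0,0,-0.02,0]
    - [0,0,0,-0.01,0]
    - [0,-0.004,0.015,0,0]
    - [0,-0.004,0.03,0,0]
    - [0,-0.004,0.036,0,0]
    - [0,-0.004,0.036,0,0]
    - [0,-0.004,0.036,0,0]
    - [0,-0.004,0.036,0,0]
    - [0,-0.004,0.036,0,0]
    - [0,-0.004,0.036,0,0]

```text
time_s: 32.78
position: [0.52, -0.0618, 0.3674]
tool_rot: [[-1.0, -0.0, -0.002], [-0.0, 1.0, 0.001], [0.002, 0.001, -1.0]]
force: [0.4, 0.0, -3.3]
gripper_width: 0.0176
finger_force: 59.0
```

move_arm:
  deltas:
    - [0,-0.001,0.036,0,0]
    - [0,0,0.03,0,0]
    - [0,0,0.018,0,0]
    - [0,0,0.005,0,0]
    - [0,0,0,0,0]
    - [0,0,0,0,0]
    - [0,0,0,0.015,0]
    - [0,0,0,0.02,0]
    - [0,0,0,0.012,0]
    - [0,0,0,0.006,0]
    - [0,0,0,0,0]
    - [0,0,0,0,0]

```text
time_s: 33.78
position: [0.5222, 0.024, 0.3157]
tool_rot: [[-1.0, 0.001, 0.0], [0.001, 1.0, -0.0], [-0.0, -0.0, -1.0]]
force: [-0.1, 0.2, -3.5]
gripper_width: 0.0177
finger_force: 59.4
```

move_arm:
  deltas:
    - [0,0,0.001,0.002,0]
    - [0,0,0,0.0015,0]
    - [0,0,0,0.0005,0]
    - [0,0,0,0,0]
    - [0,0,0,0,0]

```text
time_s: 34.2
position: [0.5225, 0.0258, 0.313]
tool_rot: [[-1.0, -0.0, 0.002], [-0.0, 1.0, -0.0], [-0.002, -0.0, -1.0]]
force: [-0.7, 1.4, 4.6]
gripper_width: 0.0176
finger_force: 59.9
```

move_arm:
  deltas:
    - [0.6,0,0,0,0]
    - [0.6,0,0,0,0]
    - [0.6,0,0,0,0]
    - [0.6,0,0,0,0]
    - [0.6,0,0,-0.02,0]
    - [0.6,0,0,-0.04,0]
    - [0.6,0,0,-0.035,0]
    - [0.6,-0.006,-0.034,0,0]
    - [0.6,-0.006,-0.034,0,0]
    - [0.6,-0.006,-0.034,0,0]
    - [0.6,-0.006,-0.034,0,0]
    - [0.6,-0.006,-0.034,0,0]

```text
time_s: 35.2
position: [0.552, -0.1458, 0.4067]
tool_rot: [[-1.0, -0.001, 0.0], [-0.001, 1.0, -0.0], [-0.0, -0.0, -1.0]]
force: [0.9, 0.3, -0.3]
gripper_width: 0.0512
finger_force: 0.0
```

move_arm:
  deltas:
    - [0.6,-0.006,-0.034,0,0]
    - [0.6,-0.006,-0.034,0,0]
    - [0.6,-0.006,-0.034,0,0]
    - [0.6,-0.006,-0.034,0,0]
    - [0.6,-0.006,-0.034,0,0]
    - [0.6,-0.001,-0.005,0,0]
    - [0.6,0,0,0,0]
    - [0.6,0,0,0,0]
    - [0.6,0,0,0,0]

```text
time_s: 35.95
position: [0.583, -0.318, 0.4063]
tool_rot: [[-1.0, -0.001, -0.001], [-0.001, 1.0, 0.001], [0.001, 0.001, -1.0]]
force: [-0.5, 0.5, 0.5]
gripper_width: 0.0513
finger_force: 0.0
```

```bash
python3 - <<'E'
from k import *
q=r.sense(); print(q['position'])
w=r.snapshot('wrist');t=r.snapshot('top');c=r.snapshot('scene')
print('hex wrist',knob(w,(.5835,-.32,.146),20))
print('sq top,scene (start .5231 .0244; .5210 .0245)',knob(t,(.522,.0245,.148)),knob(c,(.522,.0245,.148)))
E
```

```text
[ 0.58296557 -0.31799469  0.40634995]
hex wrist (array([ 0.5817, -0.3211]), np.int32(646))
sq top,scene (start .5231 .0244; .5210 .0245) (array([0.5206, 0.0268]), np.int32(58)) (array([0.5183, 0.027 ]), np.int32(38))
```

The square is about 3 mm from its start, well within tolerance. The hex is last.

move_arm:
  deltas:
    - [0.6,0,-0.002,0.02,0]
    - [0.6,0,0,0.03,0]
    - [0.6,0,0,0.028,0]
    - [0.6,0,0,0.015,0]
    - [0.6,0,0,0.005,0]
    - [0.6,0,0,0,0]
    - [0,0,0,0,0]
    - [0,0,0,0,0]
    - [0,0,0,0,0]
    - [0,0,0,0,0]
    - [0,0,0,0,0]
    - [0,0,0,0,0]

```text
time_s: 37.1
position: [0.5838, -0.3214, 0.3113]
tool_rot: [[-1.0, -0.0, 0.004], [-0.0, 1.0, -0.002], [-0.004, -0.002, -1.0]]
force: [-0.2, 1.7, 5.5]
gripper_width: 0.0175
finger_force: 58.7
```

move_arm:
  deltas:
    - [0,0,0,-0.01,0]
    - [0,0,0,-0.02,0]
    - [0,0,0,-0.02,0]
    - [0,0,0,-0.01,0]
    - [0,-0.003,0.01,0,0]
    - [0,-0.003,0.025,0,0]
    - [0,-0.004,0.035,0,0]
    - [0,-0.004,0.035,0,0]
    - [0,-0.004,0.035,0,0]
    - [0,-0.004,0.035,0,0]
    - [0,-0.004,0.03,0,0]
    - [0,-0.003,0.025,0,0]

```text
time_s: 38.1
position: [0.6112, -0.0878, 0.3666]
tool_rot: [[-1.0, -0.002, -0.003], [-0.002, 1.0, 0.002], [0.003, 0.002, -1.0]]
force: [-0.3, -0.4, -5.5]
gripper_width: 0.0176
finger_force: 59.0
```

move_arm:
  deltas:
    - [0,0,0.015,0,0]
    - [0,0,0.007,0,0]
    - [0,0,0,0,0]
    - [0,0,0,0,0]
    - [0,0,0,0,0]

```text
time_s: 38.52
position: [0.6119, -0.0707, 0.3685]
tool_rot: [[-1.0, 0.001, -0.0], [0.001, 1.0, -0.001], [0.0, -0.001, -1.0]]
force: [0.1, -0.4, -4.7]
gripper_width: 0.0175
finger_force: 59.1
```

Lower towards z 0.313, easing y by +1.5 mm.

move_arm:
  deltas:
    - [0,0,0.0015,0.015,0]
    - [0,0,0,0.02,0]
    - [0,0,0,0.012,0]
    - [0,0,0,0.004,0]
    - [0,0,0,0.002,0]
    - [0,0,0,0,0]
    - [0,0,0,0,0]

```text
time_s: 39.1
position: [0.6124, -0.0683, 0.3167]
tool_rot: [[-1.0, 0.0, 0.002], [0.0, 1.0, -0.001], [-0.002, -0.001, -1.0]]
force: [0.9, 0.2, -4.8]
gripper_width: 0.0176
finger_force: 59.0
```

move_arm:
  deltas:
    - [0,0,0,0.002,0]
    - [0,0,0,0.0015,0]
    - [0,0,0,0.001,0]
    - [0,0,0,0,0]
    - [0,0,0,0,0]

```text
time_s: 39.52
position: [0.6126, -0.0677, 0.3134]
tool_rot: [[-1.0, -0.0, 0.003], [-0.0, 1.0, -0.001], [-0.003, -0.001, -1.0]]
force: [-2.3, 0.3, 6.5]
gripper_width: 0.0175
finger_force: 60.0
```

move_arm:
  deltas:
    - [0.6,0,0,0,0]
    - [0.6,0,0,0,0]
    - [0.6,0,0,0,0]
    - [0.6,0,0,0,0]
    - [0.6,0,0,-0.02,0]
    - [0.6,0,0,-0.04,0]
    - [0.6,0,0,-0.04,0]
    - [0.6,0.01,-0.034,0,0]
    - [0.6,0.01,-0.034,0,0]
    - [0.6,0.01,-0.034,0,0]
    - [0.6,0.01,-0.034,0,0]
    - [0.6,0.01,-0.034,0,0]

```text
time_s: 40.52
position: [0.5613, -0.2391, 0.4112]
tool_rot: [[-1.0, -0.001, 0.0], [-0.001, 1.0, -0.0], [-0.0, -0.0, -1.0]]
force: [0.7, -0.5, 0.7]
gripper_width: 0.0513
finger_force: 0.0
```

move_arm:
  deltas:
    - [0.6,0.01,-0.034,0,0]
    - [0.6,0.01,-0.034,0,0]
    - [0.6,0,0,0,0]
    - [0.6,0,0,0,0]
    - [0.6,0,0,0,0]
    - [0.6,0,0,0,0]
    - [0.6,0,0,0,0]
    - [0.6,0,0,0,0]

```text
time_s: 41.18
position: [0.5425, -0.3045, 0.4112]
tool_rot: [[-1.0, -0.002, 0.0], [-0.002, 1.0, 0.0], [-0.0, 0.0, -1.0]]
force: [-0.2, 0.6, -0.1]
gripper_width: 0.0512
finger_force: 0.0
```

```bash
python3 - <<'E'
from k import *
t=r.snapshot('top');c=r.snapshot('scene')
for n,p in {'slim .6234 .1124/.6207 .1123':(.622,.112,.156),'sq .5231 .0244/.5210 .0245':(.522,.0245,.148),'hex .6137 -.0692/.6108 -.0689':(.612,-.069,.148),'tin .5113 .3358/.508 .336':(.509,.336,.106)}.items(): print(n,knob(t,p),knob(c,p))
save(np.vstack([t['color'][60:300],c['color'][100:310]]),'f')
E
```

```text
slim .6234 .1124/.6207 .1123 (array([0.6243, 0.1125]), np.int32(65)) (array([0.6201, 0.1126]), np.int32(43))
sq .5231 .0244/.5210 .0245 (array([0.5206, 0.0268]), np.int32(58)) (array([0.5183, 0.027 ]), np.int32(38))
hex .6137 -.0692/.6108 -.0689 (array([ 0.612 , -0.0669]), np.int32(60)) (array([ 0.6101, -0.0664]), np.int32(38))
tin .5113 .3358/.508 .336 (array([0.5093, 0.3362]), np.int32(67)) (array([0.5062, 0.3359]), np.int32(38))
```

View pics/f.png

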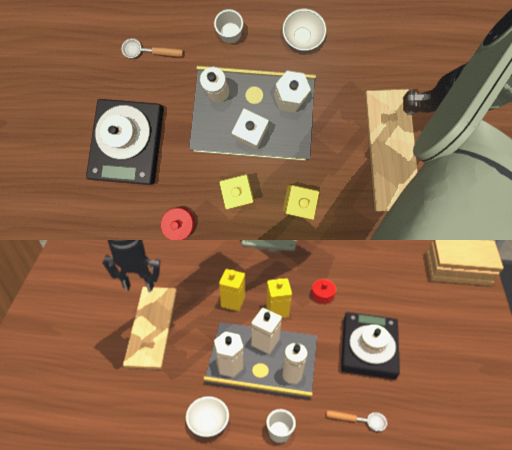

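The final view shows all three canisters upright within 4 mm of their starts, the tin centred on the plate, and the bystanders untouched.

```bash
python3 -c "
from plant import r
print(r.finish_job())"
```

```text
the job is handed in; nothing more can be done
None
```

I handed the job in at about 41 s of the 138 s allowed (no verdict was returned): by the last camera check, the low tin stands about 2 mm off the middle of the scale plate, the three tall canisters are back upright within about 4 mm of their starting spots, and the cup, bowl and spoon were left alone.

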